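# Plug the interlock key into the test fixture's guard switch

## Robot

A 7-joint arm with a two-finger parallel gripper is mounted at the origin on the work surface. World frame = base frame: x ahead of the robot, y to its left, z up, the work surface at z = 0. Lengths are in m, angles in rad, forces in N, time in s.
With the tool pointing down it reaches from about 0.35 to 0.9 m from the base axis. Payload 8.1 kg.
Tool frame: the origin (TCP) lies at the very end of the fingers, on their centre line; the grasp point (between the pads) lies 19 mm behind it (grasp_offset is the distance from the TCP to the grasp point, in m); z points along the fingers, y is the line along which they close (so a half turn about z gives the same grasp; the last joint's range is limited). The gripper opens to 92 mm and grips with 3 to 60 N. Pads are 19 mm wide; open, the fingers measure 130 mm over their backs; the gripper's body (75 mm by 190 mm) begins 47 mm behind the grasp point.
Start: joints at [1.202, 0.434, 0.025, 1.573, -0.012, 1.134, -0.075], TCP at [0.164, -0.603, 0.227] pointing down, gripper open.
Joint ranges: [-2.62, 2.62], [-0.44, 2.09], [-1.27, 1.32], [0.08, 2.57], [-1.32, 4.46], [0.12, 2], [-2.74, 2.74]. Speed limits (rad/s): [2.22, 2.22, 3.01, 3.01, 3.14, 3.14, 3.14].

## Interface

Orientations are given as a rotation vector (axis times angle).
In Python, from cell import observe, get_image, camera_params, sign_off, silhouettes, grasp_offset gives the robot as it stands. The module is installed in compiled form; this text tells all that it offers.
- The arm moves only by the tool jog_arm, never from a script. Its argument "motion" is a list that holds one entry, the list of rows, each a list of 7 numbers: the shift along the tool's x, y, z in m, then the turn, a rotation vector about the tool's x, y, z in rad, then the closure, from -1 (fully open) to 1 (shut), so that 0 is half open. In form: [[[dx, dy, dz, wx, wy, wz, hand], ...]]. A call has 1 to 10 rows; each row is the pose to reach, as a shift and turn from the pose commanded when the call began, along the tool's axes at that moment; what a row does not reach only later rows make up. A row lasts 1/12 s, in which the tool goes at most 41.7 mm and 7.16 degrees, less where a joint would pass 70% of its speed; a pose out of reach is approached as far as the arm can. A call with a gripper value outside its range is refused whole. The fingers move at their own pace and stop on an object; "force" is the grip in N (left out, the last holds). Time passes only in rows, so rows that repeat a pose let the fingers close. It gives the time, the measured TCP pose, the force, the opening and the grip force at its end, in the units of the state.
- observe(): the state, without advancing time (a new reading comes with each control period).
- get_image(name): name is "scene" or "top" or "wrist"; returns the picture (384x512x3 uint8, red, green, blue); there is no depth.
- camera_params(name): a dict with "vertical_fov" (degrees; the focal length in pixels is half the picture's height over the tangent of half this angle, whatever the lens; pixels are square), "cx", "cy" (the principal point, pixels), "dist_coeffs" ([k1, k2, p1, p2, k3] as OpenCV has them; the pictures are not rectified), "T" (4x4, takes a point from camera to world coordinates). Camera axes: x right, y down, z forward; pixel columns grow to the right and rows downward; lengths in m; the calibration is good to about 2 mm. A picture is of the moment at which its call begins: read the wrist's pose just before it. camera_params takes no time and is no camera call; for the wrist camera it gives the pose at the moment of the call.
- sign_off(): hands the job in; it is judged then, once.
Trained networks look in the newest picture that a camera, given by its name, has taken for a name from the list of things; names that differ only in an ending like _2 or _b are one class to them, and where a whole thing is asked for, a point or a joint stands for the part that bears it (a point fixed in the world has none). Each returns a list of dicts, best first, with "p" (0 to 1); they miss things now and then, are a little off and sometimes report something else, mostly with a low value. They report only what shows in the picture. A call takes as long as a camera call.
- silhouettes(query, camera): "mask" (384x512 bool, what is visible of it) and "pixel" ([column, row] in pixels, amid what is visible of it).
The state is a dict: "clock": time; "joints": joint angles; "dq": joint speeds; "joint_efforts": joint torques, N m; "position": TCP position; "ee_rot": TCP orientation; "force": force on the tool from outside, world axes, zero at the start; "ft_torque": the same for the moment, N m; "width": opening from 0.0 (shut) to 1.0 (fully open); "gripper_force": force on a finger pad.
Only numpy, scipy, OpenCV 4.12 (cv2) and the standard library are available. Lean on these libraries where they do the work, as an engineer would, in place of code of your own. Each camera call takes 0.05 s, during which the arm holds its last target. There are 200 camera calls.

## Task

Enable the guarded test fixture: pull the red-gripped interlock key straight up out of the grey key rest and push its flat steel tongue straight down into the slot of the yellow interlock switch, fully home with its black collar flat on the switch before you let go. Leave the blue key parked in the rest and leave the black meter where it is.

Things in the scene. Friction and masses are not known exactly. Their poses are not given: they have to be found in the camera images.
- red_key: Red-gripped key parked upright in a grey rest. Origin: centre of the red grip, 22 (its x) x 42 (y) x 50 mm high (z up); grasp it across the 22 mm. Below: black collar 40 x 60 x 9 mm, underside 34 mm below the origin, lying on the rest; then a steel tongue 6 (x) x 26 (y) mm, tip 72 mm below the origin, 38 mm deep in the rest with 2 mm play. Same turned half round. 0.1 to 0.2 kg.
- blue_key: The other key: same shape and origin but a blue grip, in the other slot of the same rest (64 x 180 mm, 50 mm high), 100 mm from the red key along the keys' y; which slot holds which varies. It must stay parked.
- switch_mouth (a point): Centre of the yellow switch's mouth, at its rim, 84 mm above the table, z up. Fixed. Slot straight down: 12 (this x) x 32 (this y) mm, 44 mm deep; its top 8 mm flare to 28 x 48 mm. Tongue width goes along this y, either way round. Fully home: collar on the rim, grip centre 34 mm above this point. Rim 46 x 66 mm; a green board under a clear guard 62 mm high lies beyond (+x).
- meter: A loose black handheld meter with a screen, 85 x 130 mm and 28 mm high, lying flat beyond the key rest. Origin at the centre of its underside. It must be left alone.

How it is judged:
By the outcome, as a careful person would: the job done as asked, in the order asked, and still so for the second after the job is handed in, with the robot touching nothing.
It also fails if it takes over 42 s, if anything falls off the work surface, if the arm or the gripper's body presses on something with over 40 N, if the wrist force passes 120 N, or if a joint passes its speed limit or range.

## Working session

There is one attempt and no reset: what is moved stays moved. The work goes in short steps, Python scripts to look and compute and a tool call to move; the robot and the scene stay as the last step left them, time stands still between calls to the robot, and variables do not carry over. Pictures are saved under pics/ and viewed, at most 11 in all, crops included, and the job is handed in when it is done.

Besides the shell and the picture viewer there is one more tool, called after "Call:" by a JSON object that holds its "fn" and its "kwargs", one argument or row to a line. jog_arm: Moves the arm, as the interface text tells. Its arguments: {"type":"object","properties":{"motion":{"type":"array"},"force":{"type":"number"}},"required":["motion"]}

```bash
mkdir -p pics; cat > h.py <<'E'
import numpy as np, cv2, json
from cell import *
from scipy.spatial.transform import Rotation as R
def ray(c,px,P=None):
    P=P or camera_params(c); f=192/np.tan(np.radians(P["vertical_fov"])/2)
    K=np.array([[f,0,P["cx"]],[0,f,P["cy"]],[0,0,1]])
    u=cv2.undistortPoints(np.array(px,float).reshape(-1,1,2),K,np.array(P["dist_coeffs"],float)).reshape(-1,2)
    T=np.array(P["T"]); d=np.c_[u,np.ones(len(u))]@T[:3,:3].T
    return T[:3,3],d
def atz(c,px,z,P=None):
    o,d=ray(c,px,P); return o+d*((z-o[2])/d[:,2])[:,None]
def proj(c,X,P=None):
    P=P or camera_params(c); f=192/np.tan(np.radians(P["vertical_fov"])/2)
    K=np.array([[f,0,P["cx"]],[0,f,P["cy"]],[0,0,1]]); T=np.linalg.inv(np.array(P["T"]))
    return cv2.projectPoints(np.array(X,float).reshape(-1,1,3),cv2.Rodrigues(T[:3,:3])[0],T[:3,3],K,np.array(P["dist_coeffs"],float))[0].reshape(-1,2)
E
python3 - <<'E'
from h import *
s=observe(); print({k:np.round(v,3).tolist() for k,v in s.items()}, grasp_offset)
a=get_image("scene");b=get_image("top");
for n,i in (("scene",a),("top",b)): cv2.imwrite(f"pics/{n}0.png",i[:,:,::-1])
for c in("scene","top"):
  P=camera_params(c);print(c,P["vertical_fov"],np.round(P["T"],3).tolist())
  for q in("red_key","blue_key","meter","switch_mouth"):
    for r in silhouettes(q,c)[:2]: print(c,q,r["p"],r["pixel"],r["mask"].sum())
E
```

```text
{'clock': 0.0, 'joints': [1.202, 0.435, 0.025, 1.574, -0.012, 1.134, -0.075], 'dq': [0.001, -0.001, -0.001, -0.001, -0.001, -0.002, 0.0], 'joint_efforts': [-0.003, -66.784, 0.984, -31.446, -0.06, 0.043, 0.0], 'position': [0.164, -0.603, 0.226], 'ee_rot': [-3.112, -0.416, 0.001], 'force': [0.608, 0.375, -0.353], 'ft_torque': [-0.048, 0.025, 0.029], 'gripper_force': 0.0, 'width': 1.002} 0.0188
scene 50.14203979095427 [[-0.854, 0.394, -0.34, 0.856], [0.52, 0.665, -0.536, 0.449], [0.015, -0.635, -0.773, 0.676], [0.0, 0.0, 0.0, 1.0]]
scene red_key 0.95 [344.2, 271.1] 1054
scene blue_key 0.64 [319.2, 225.5] 849
scene blue_key 0.19 [180.2, 143.8] 8766
scene meter 0.84 [255.4, 283.6] 3410
scene switch_mouth 0.96 [180.0, 142.4] 8951
top 48.61142524504273 [[0.022, -0.998, 0.059, 0.542], [-1.0, -0.022, -0.013, 0.032], [0.015, -0.059, -0.998, 1.094], [0.0, 0.0, 0.0, 1.0]]
top red_key 0.83 [162.8, 212.3] 433
top blue_key 0.71 [203.5, 222.3] 365
top meter 0.72 [196.2, 162.3] 1737
top switch_mouth 0.59 [347.4, 184.8] 8230
```

View pics/scene0.png

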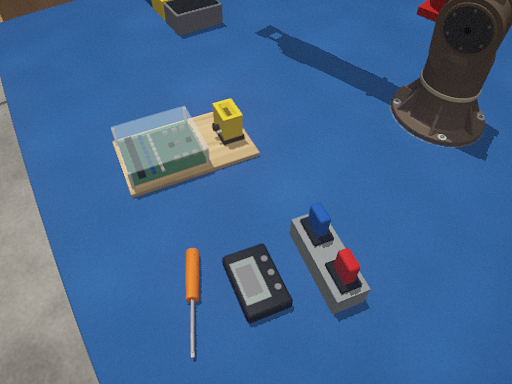

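View pics/top0.png

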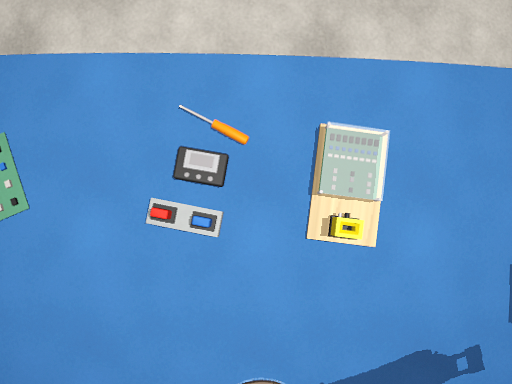

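The scene view has the red key at (347,270), blue at (319,225) and the yellow switch at (228,118). In the top view, red is at (160,213), blue at (202,222) and the switch at (347,228), with the slot running roughly along image columns.

```bash
python3 - <<'E'
from h import *
im=cv2.imread("pics/top0.png"); hsv=cv2.cvtColor(im,cv2.COLOR_BGR2HSV)
r=atz("top",[[160,213]],.105)[0];b=atz("top",[[202,222]],.105)[0];print("red",r,"blue",b,"d",np.linalg.norm(r-b))
d=(b-r)[:2];print("y-axis deg",np.degrees(np.arctan2(d[1],d[0])))
m=cv2.inRange(hsv,(22,150,120),(35,255,255)); m[:205]=0;m[:,:300]=0;m[250:]=0
ys,xs=np.nonzero(m);print("yellow",xs.min(),xs.max(),ys.min(),ys.max())
print("slot",atz("top",[[348,228]],.08)[0])
c=cv2.resize(im[195:250,310:390],None,fx=7,fy=7,interpolation=cv2.INTER_CUBIC)
k=cv2.resize(im[195:240,140:230],None,fx=6,fy=6,interpolation=cv2.INTER_CUBIC)
k=cv2.copyMakeBorder(k,0,385-270,0,20,0); 
cv2.imwrite("pics/c1.png",cv2.resize(c,(560,385)))
T=R.from_rotvec(observe()["ee_rot"]).as_matrix();print(T.round(3))
P=camera_params("wrist");print(P["vertical_fov"],np.round(P["T"],3))
E
```

```text
red [0.54556304 0.25027443 0.105     ] blue [0.52704192 0.15133632 0.105     ] d 0.1006567492984884
y-axis deg -100.60299709374456
yellow 331 362 217 238
slot [ 0.51953287 -0.19522225  0.08      ]
[[ 0.965  0.263 -0.   ]
 [ 0.263 -0.965  0.   ]
 [-0.    -0.    -1.   ]]
69.40694479026216 [[ 0.262 -0.92  -0.291  0.245]
 [-0.965 -0.25  -0.079 -0.581]
 [-0.     0.301 -0.953  0.386]
 [ 0.     0.     0.     1.   ]]
```

View pics/c1.png

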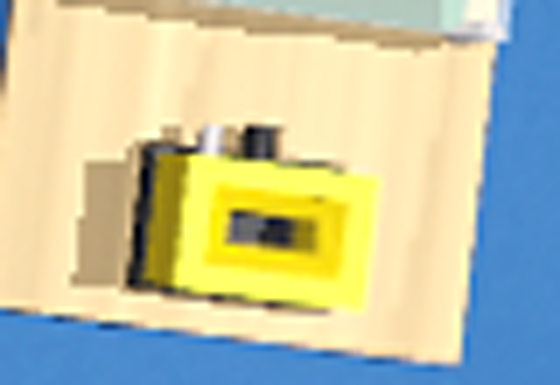

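Top crop: the switch rim spans about (175..380, 153..310), centred at (277,232), i.e. full-image (349.6,228). Slot yaw is about -95.6°, against about -100.6° for the keys. I'll go past the switch first for a wrist look.

Call:
{"fn": "jog_arm", "kwargs": {
  "motion": [
    [[0.42,-0.2,-0.02,0,0,-1.12,-1],[0.42,-0.2,-0.02,0,0,-1.12,-1],[0.42,-0.2,-0.02,0,0,-1.12,-1],[0.42,-0.2,-0.02,0,0,-1.12,-1],[0.42,-0.2,-0.02,0,0,-1.12,-1],[0.42,-0.2,-0.02,0,0,-1.12,-1],[0.42,-0.2,-0.02,0,0,-1.12,-1],[0.42,-0.2,-0.02,0,0,-1.12,-1],[0.42,-0.2,-0.02,0,0,-1.12,-1],[0.42,-0.2,-0.02,0,0,-1.12,-1]]
  ]
}}

```text
clock: 1.33
position: [0.481, -0.3303, 0.245]
ee_rot: [2.409, 2.015, 0.0]
force: [0.5, -0.3, 0.8]
width: 1.002
gripper_force: 0.0
```

```bash
cat >> h.py <<'E'
def shot(name):
    P=camera_params("wrist"); i=get_image("wrist"); cv2.imwrite(f"pics/{name}.png",i[:,:,::-1]); json.dump({k:np.array(v).tolist() for k,v in P.items()},open(f"pics/{name}.json","w")); return i,P
E
python3 - <<'E'
from h import *
i,P=shot("w1"); s=observe();print(s["position"],s["ee_rot"],s["joints"],s["dq"].max() if hasattr(s["dq"],"max") else s["dq"])
print(proj("wrist",[[.519,-.197,.084]],P))
E
```

```text
[ 0.48855256 -0.32182147  0.24558189] [2.40479413 2.02059478 0.01113715] [ 0.7506509   0.38195793 -0.35302614  1.62636472  0.1346594   1.1545156
  0.19373223] 0.10061170343748471
[[266.81107906  49.2736988 ]]
```

View pics/w1.png

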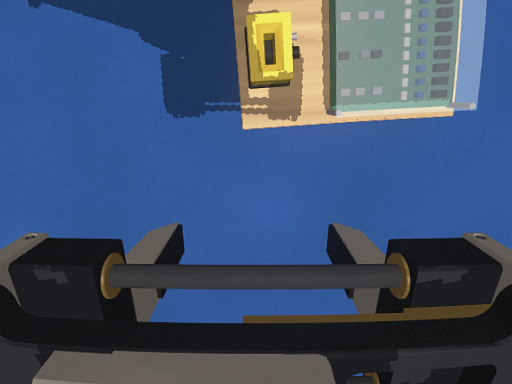

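The wrist view shows the switch rim at about (247..292, 12..80) with the slot near (269,49), matching the prediction. I'll zoom in to get the corners.

```bash
python3 - <<'E'
import cv2
im=cv2.imread("pics/w1.png")[0:95,225:325]
cv2.imwrite("pics/w1c.png",cv2.resize(im,None,fx=6,fy=6,interpolation=cv2.INTER_CUBIC))
E
```

```text
(no output)
```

View pics/w1c.png

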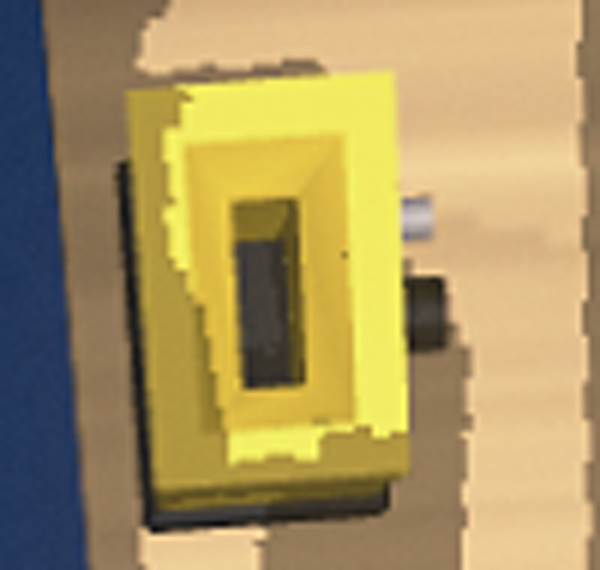

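Rim corners in the crop are TL(127,92), TR(396,72), BR(409,472) and BL(152,492). The slot's clear opening is around (270,293).

```bash
python3 - <<'E'
from h import *
P=json.load(open("pics/w1.json"))
c=(np.array([[127,92],[396,72],[409,472],[152,492]])+.5)/6-.5+[225,0]
W=atz("wrist",c,.084,P);print(W.round(4),W.mean(0))
print([np.linalg.norm(W[i]-W[(i+1)%4]).round(4) for i in range(4)])
for a,b in((0,3),(1,2)): d=W[b]-W[a];print(np.degrees(np.arctan2(d[1],d[0])))
for a,b in((0,1),(3,2)): d=W[b]-W[a];print(np.degrees(np.arctan2(d[1],d[0])))
t=atz("top",[[349.6,228.1]],.084);print(t)
s=observe();T=R.from_rotvec(s["ee_rot"]).as_matrix();print(s["clock"],s["position"],T.round(3))
print("to above red",(T.T@(np.array([.5455,.15,.245])-s["position"])).round(4))
E
```

```text
[[ 0.5032 -0.1603  0.084 ]
 [ 0.5493 -0.1652  0.084 ]
 [ 0.5419 -0.2307  0.084 ]
 [ 0.4954 -0.226   0.084 ]] [ 0.52245793 -0.19553652  0.084     ]
[np.float64(0.0464), np.float64(0.066), np.float64(0.0467), np.float64(0.0662)]
-96.74597034689096
-96.52139187264899
-6.065725518266674
-5.822990414348139
[[ 0.51944881 -0.1982086   0.084     ]]
1.3833 [ 0.48855256 -0.32182147  0.24558189] [[ 0.172  0.985  0.006]
 [ 0.985 -0.172  0.004]
 [ 0.005  0.005 -1.   ]]
to above red [ 0.4746 -0.0252  0.0029]
```

Rim sizes match (46.5 x 66 mm), so the switch is at about (0.521,-0.197) with x-axis yaw -6.2°. Next, the keys.

Call:
{"fn": "jog_arm", "kwargs": {
  "motion": [
    [[0.46,-0.03,0,0,0,0,-1],[0.46,-0.03,0,0,0,0,-1],[0.46,-0.03,0,0,0,0,-1],[0.46,-0.03,0,0,0,0,-1],[0.46,-0.03,0,0,0,0,-1],[0.46,-0.03,0,0,0,0,-1],[0.46,-0.03,0,0,0,0,-1],[0.46,-0.03,0,0,0,0,-1],[0.46,-0.03,0,0,0,0,-1],[0.46,-0.03,0,0,0,0,-1]]
  ]
}}

```text
clock: 2.22
position: [0.5296, 0.0836, 0.2449]
ee_rot: [2.418, 2.005, 0.0]
force: [0.9, -0.1, 0.4]
width: 0.999
gripper_force: 0.0
```

Call:
{"fn": "jog_arm", "kwargs": {
  "motion": [
    [[0.03,0,0,0,0,0,-1],[0.03,0,0,0,0,0,-1],[0.03,0,0,0,0,0,-1],[0.03,0,0,0,0,0,-1],[0.03,0,0,0,0,0,-1]]
  ]
}}

```text
clock: 2.63
position: [0.5353, 0.1096, 0.2445]
ee_rot: [2.419, 2.003, -0.001]
force: [0.1, -0.4, -0.8]
width: 1.001
gripper_force: 0.0
```

```bash
python3 - <<'E'
from h import *
i,P=shot("w2"); s=observe();print(s["position"],s["ee_rot"],s["joints"])
print(proj("wrist",[[.5455,.25,.109],[.527,.151,.109]],P))
E
```

```text
[0.53530094 0.10957105 0.2445255 ] [ 2.41945259e+00  2.00298810e+00 -1.07010249e-03] [ 0.09755199  0.34574403 -0.52557908  1.70724209  0.18913738  1.13964437
 -0.66966219]
[[237.07088746  42.37464954]
 [238.99301394 145.58475681]]
```

View pics/w2.png

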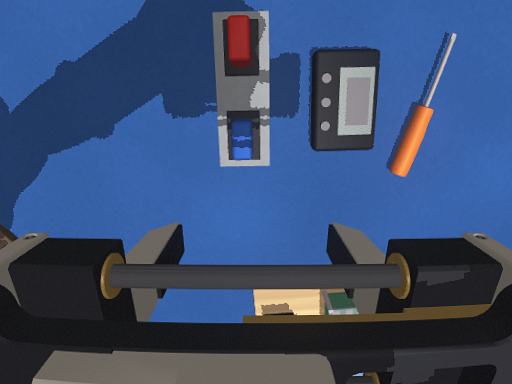

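The wrist view shows the red grip at about (238,38), the blue at (242,140), and the rest corners at (213,12), (269,11), (269,165), (221,166). I'll fit the model to the coloured pixels.

```bash
python3 - <<'E'
from h import *
from scipy.optimize import minimize
from scipy.spatial import ConvexHull
P=json.load(open("pics/w2.json")); im=cv2.imread("pics/w2.png"); hsv=cv2.cvtColor(im,cv2.COLOR_BGR2HSV)
m=cv2.inRange(hsv,(0,150,60),(8,255,255))|cv2.inRange(hsv,(172,150,60),(180,255,255)); m[100:]=0;m[:,:200]=0;m[:,280:]=0
ys,xs=np.nonzero(m);print("red",xs.min(),xs.max(),ys.min(),ys.max(),len(xs))
def draw(p):
    a=p[2];r=np.array([[np.cos(a),-np.sin(a)],[np.sin(a),np.cos(a)]])
    X=[[*(r@[sx*.011,sy*.021]+p[:2]),z] for sx in(-1,1) for sy in(-1,1) for z in(.059,.109)]
    h=cv2.convexHull(proj("wrist",X,P).astype(np.float32)*16).round().astype(np.int32)
    o=np.zeros(m.shape,np.uint8);cv2.fillConvexPoly(o,h,255,cv2.LINE_AA,4);return o
f=lambda p:np.abs(draw(p).astype(float)-m).sum()/255
best=min((minimize(f,[.5455,.25,np.radians(a)],method="Nelder-Mead",options=dict(initial_simplex=[[.5455,.25,np.radians(a)],[.553,.25,np.radians(a)],[.5455,.258,np.radians(a)],[.5455,.25,np.radians(a+6)]])) for a in(-14,-10,-7)),key=lambda q:q.fun)
print(best.x,np.degrees(best.x[2]),best.fun)
W=atz("wrist",[[213,12],[269,11],[269,165],[221,166]],.05,P);print(W.round(4))
for a,b in((3,0),(2,1),(0,1),(3,2)): d=W[b]-W[a];print(np.linalg.norm(d),np.degrees(np.arctan2(d[1],d[0])))
c=W.mean(0)
E
```

```text
red 227 250 15 66 1122
[ 0.54758993  0.25269883 -0.11295735] -6.471979169067871 174.11764705882354
[[0.5238 0.2989 0.05  ]
 [0.5866 0.2877 0.05  ]
 [0.5552 0.1108 0.05  ]
 [0.4935 0.1212 0.05  ]]
0.18018357997761017 80.32840369137976
0.17965199934695605 79.93284558137087
0.0638192153165071 -10.095562078221395
0.0625772304176952 -9.613336909691592
```

Call:
{"fn": "jog_arm", "kwargs": {
  "motion": [
    [[0.143,-0.014,0,0,0,-0.015,-1],[0.143,-0.014,0,0,0,-0.015,-1],[0.143,-0.014,0,0,0,-0.015,-1],[0.143,-0.014,0,0,0,-0.015,-1],[0.143,-0.014,0.03,0,0,-0.015,-1],[0.143,-0.014,0.07,0,0,-0.015,-1],[0.143,-0.014,0.1,0,0,-0.015,-1],[0.143,-0.014,0.1,0,0,-0.015,-1],[0.143,-0.014,0.1,0,0,-0.015,-1]]
  ]
}}

```text
clock: 3.43
position: [0.5474, 0.2529, 0.1439]
ee_rot: [-2.403, -2.023, 0.005]
force: [-0.1, 1.2, 1.0]
width: 1.003
gripper_force: 0.0
```

```bash
python3 - <<'E'
from h import *
i,P=shot("w3"); s=observe();print(s["position"],s["ee_rot"])
T=R.from_rotvec(s["ee_rot"]).as_matrix();print((T.T@(np.array([.548,.253,.067])-s["position"])).round(4), np.degrees(np.arctan2(T[1,1],T[0,1])))
print(proj("wrist",[[.548,.253,.109]],P))
E
```

```text
[0.54845123 0.25402957 0.14575499] [2.40342977e+00 2.02295868e+00 6.70441739e-04]
[-0.0011 -0.0003  0.0788] -9.825591827470555
[[254.43765147 216.87648456]]
```

View pics/w3.png

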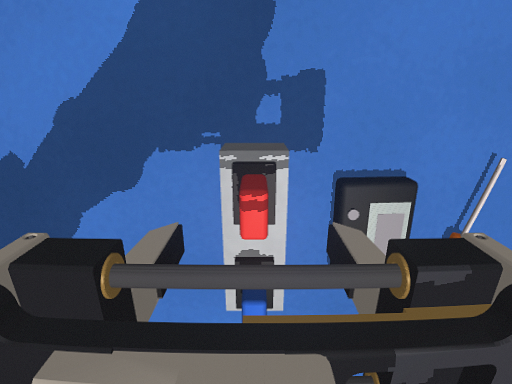

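The red grip's top face is centred at about (254,218), on the prediction and between the fingers. I'll descend and grip.

Call:
{"fn": "jog_arm", "kwargs": {
  "motion": [
    [[-0.001,0,0.03,0,0,0,-1],[-0.001,0,0.06,0,0,0,-1],[-0.001,0,0.078,0,0,0,-1],[-0.001,0,0.078,0,0,0,-1],[-0.001,0,0.078,0,0,0,0.5],[-0.001,0,0.078,0,0,0,0.7],[-0.001,0,0.078,0,0,0,1],[-0.001,0,0.078,0,0,0,1],[-0.001,0,0.078,0,0,0,1],[-0.001,0,0.078,0,0,0,1]]
  ],
  "force": 30
}}

```text
clock: 4.32
position: [0.5479, 0.2538, 0.0674]
ee_rot: [2.402, 2.024, 0.002]
force: [-0.1, -0.5, -1.0]
width: 0.613
gripper_force: 0.0
```

Call:
{"fn": "jog_arm", "kwargs": {
  "motion": [
    [[0,0,0,0,0,0,1],[0,0,0,0,0,0,1],[0,0,0,0,0,0,1],[0,0,0,0,0,0,1],[0,0,0,0,0,0,1],[0,0,0,0,0,0,1]]
  ]
}}

```text
clock: 4.82
position: [0.5474, 0.2536, 0.0665]
ee_rot: [-2.402, -2.025, 0.0]
force: [-0.5, -0.2, -0.5]
width: 0.236
gripper_force: 30.0
```

Call:
{"fn": "jog_arm", "kwargs": {
  "motion": [
    [[0,0,-0.01,0,0,0,1],[0,0,-0.02,0,0,0,1],[0,0,-0.035,0,0,0,1],[0,0,-0.05,0,0,0,1],[0,0,-0.075,0,0,0,1],[0,0,-0.1,0,0,0,1],[0,0,-0.125,0,0,0,1],[0,0,-0.14,0,0,0,1],[0,0,-0.14,0,0,0,1],[0,0,-0.14,0,0,0,1]]
  ]
}}

```text
clock: 5.65
position: [0.5479, 0.2538, 0.2079]
ee_rot: [2.402, 2.024, 0.003]
force: [-0.5, -0.9, -2.7]
width: 0.238
gripper_force: 30.0
```

```bash
python3 - <<'E'
from h import *
i,P=shot("w4"); s=observe();print(s["position"],s["ee_rot"],s["width"],s["gripper_force"],s["force"])
T=R.from_rotvec(s["ee_rot"]).as_matrix();print((T.T@(np.array([.521,-.197,.20])-s["position"])).round(4), np.degrees(np.arctan2(T[1,1],T[0,1])))
E
```

```text
[0.54736376 0.25335565 0.20650995] [ 2.40187367e+00  2.02452062e+00 -1.56272694e-04] 0.2377752432899461 29.99964952468872 [ 0.18747084  0.118025   -2.49247438]
[-0.4483  0.0502  0.0066] -9.745441916121461
```

View pics/w4.png

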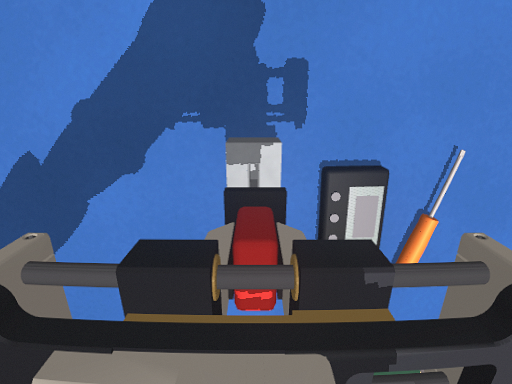

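The key is held cleanly, with the collar's front edge at (225..286, 188). I'll compute its offset in the hand and the move to the switch.

```bash
python3 - <<'E'
from h import *
P=json.load(open("pics/w4.json")); s=observe();T=R.from_rotvec(s["ee_rot"]).as_matrix()
W=atz("wrist",[[225,188],[286,188]],.199,P); L=(W-s["position"])@T; print(L.round(4))
print(s["position"],(T.T@(np.array([.521,-.197,.2065])-s["position"])).round(4))
E
```

```text
[[ 0.0319 -0.0175  0.0075]
 [ 0.0318  0.0213  0.0075]]
[0.54736376 0.25335565 0.20650995] [-4.483e-01  5.020e-02  1.000e-04]
```

Call:
{"fn": "jog_arm", "kwargs": {
  "motion": [
    [[-0.02,0.002,0,0,0,0,1],[-0.055,0.006,0,0,0,0,1],[-0.09,0.01,0,0,0,0,1],[-0.125,0.014,0,0,0,-0.01,1],[-0.16,0.018,0,0,0,-0.02,1],[-0.195,0.022,0,0,0,-0.03,1],[-0.23,0.026,0,0,0,-0.04,1],[-0.265,0.03,0,0,0,-0.05,1],[-0.29,0.033,0,0,0,-0.062,1],[-0.31,0.035,0,0,0,-0.062,1]]
  ]
}}

```text
clock: 6.53
position: [0.5282, -0.0612, 0.205]
ee_rot: [-2.339, -2.095, 0.004]
force: [0.4, 0.3, -1.7]
width: 0.241
gripper_force: 30.0
```

Call:
{"fn": "jog_arm", "kwargs": {
  "motion": [
    [[-0.03,0.006,0,0,0,0,1],[-0.065,0.012,0,0,0,0,1],[-0.1,0.018,0,0,0,0,1],[-0.125,0.023,0,0,0,0,1],[-0.137,0.024,0,0,0,0,1],[-0.137,0.024,0,0,0,0,1],[-0.137,0.024,0,0,0,0,1],[-0.137,0.024,0,0,0,0,1],[-0.137,0.024,0,0,0,0,1]]
  ]
}}

```text
clock: 7.28
position: [0.5387, -0.1945, 0.2064]
ee_rot: [-2.335, -2.101, -0.0]
force: [0.7, -0.3, -2.0]
width: 0.239
gripper_force: 30.0
```

```bash
python3 - <<'E'
from h import *
i,P=shot("w5"); a=get_image("scene");cv2.imwrite("pics/s5.png",a[:,:,::-1]);s=observe();print(s["position"],s["ee_rot"],s["width"],s["force"])
T=R.from_rotvec(s["ee_rot"]).as_matrix();print((T.T@(np.array([.5205,-.197,.1005])-s["position"])).round(4), np.degrees(np.arctan2(T[1,1],T[0,1])),T[:,2])
E
```

```text
[ 0.53879974 -0.19506567  0.20664176] [-2.33561156e+00 -2.10065502e+00 -2.99473242e-04] 0.23811227338885704 [ 0.34040346  0.18219312 -2.47969107]
[-0.0039 -0.018   0.1061] -6.063409234281013 [-4.67788364e-05  3.37134680e-04 -9.99999942e-01]
```

Call:
{"fn": "jog_arm", "kwargs": {
  "motion": [
    [[-0.004,-0.018,0,0,0,0,1],[-0.004,-0.018,0,0,0,0,1],[-0.004,-0.018,0.025,0,0,0,1],[-0.004,-0.018,0.05,0,0,0,1],[-0.004,-0.018,0.06,0,0,0,1],[-0.004,-0.018,0.06,0,0,0,1],[-0.004,-0.018,0.06,0,0,0,1]]
  ]
}}

```text
clock: 7.97
position: [0.5205, -0.1982, 0.1469]
ee_rot: [-2.337, -2.099, 0.0]
force: [1.1, -0.2, -1.4]
width: 0.237
gripper_force: 30.0
```

```bash
python3 - <<'E'
from h import *
a=get_image("scene");s=observe();print(s["position"],s["force"])
T=R.from_rotvec(s["ee_rot"]).as_matrix();print((T.T@(np.array([.5205,-.197,.1005])-s["position"])).round(4))
w=get_image("wrist"); 
c=cv2.resize(a[60:180,150:310],None,fx=3,fy=3,interpolation=cv2.INTER_CUBIC); w=w[120:384,100:400]
o=np.zeros((360,780,3),np.uint8);o[:,:480]=c;o[:264,480:]=w
cv2.imwrite("pics/s6.png",o[:,:,::-1])
E
```

```text
[ 0.52114542 -0.19841322  0.1475989 ] [-0.26929015  0.90032    -0.36290908]
[ 0.0013 -0.0008  0.0471]
```

View pics/s6.png

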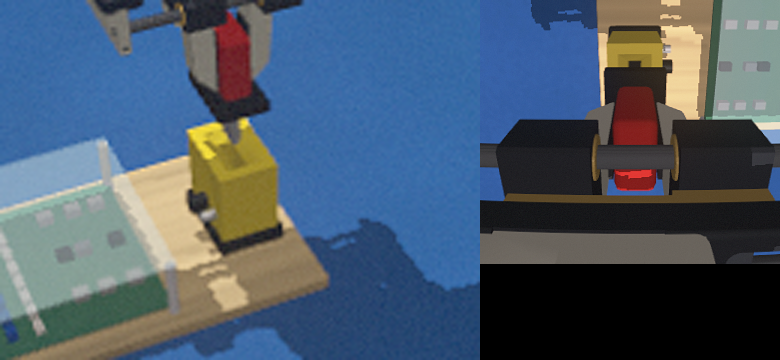

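The tongue tip hangs just over the mouth (crop 233,140), and in the wrist view the collar lines up with the rim. I'll insert gently.

Call:
{"fn": "jog_arm", "kwargs": {
  "motion": [
    [[0.001,-0.001,0.005,0,0,0,1],[0.001,-0.001,0.01,0,0,0,1],[0.001,-0.001,0.014,0,0,0,1],[0.001,-0.001,0.018,0,0,0,1],[0.001,-0.001,0.021,0,0,0,1],[0.001,-0.001,0.024,0,0,0,1],[0.001,-0.001,0.024,0,0,0,1]]
  ]
}}

```text
clock: 8.65
position: [0.5191, -0.1975, 0.1219]
ee_rot: [-2.337, -2.098, 0.001]
force: [-0.0, -0.3, -1.8]
width: 0.242
gripper_force: 30.0
```

Tip is about 17 mm below the rim, past the flare, with no contact force. Continuing down.

Call:
{"fn": "jog_arm", "kwargs": {
  "motion": [
    [[0,0,0.004,0,0,0,1],[0,0,0.008,0,0,0,1],[0,0,0.012,0,0,0,1],[0,0,0.015,0,0,0,1],[0,0,0.018,0,0,0,1],[0,0,0.02,0,0,0,1],[0,0,0.02,0,0,0,1]]
  ]
}}

```text
clock: 9.23
position: [0.5192, -0.1975, 0.1021]
ee_rot: [-2.338, -2.098, 0.001]
force: [-0.6, 0.6, -2.1]
width: 0.236
gripper_force: 30.0
```

Call:
{"fn": "jog_arm", "kwargs": {
  "motion": [
    [[0,0,0.001,0,0,0,1],[0,0,0.002,0,0,0,1],[0,0,0.003,0,0,0,1],[0,0,0.003,0,0,0,1],[0,0,0.003,0,0,0,1]]
  ]
}}

```text
clock: 9.65
position: [0.5197, -0.1976, 0.1005]
ee_rot: [2.338, 2.098, 0.0]
force: [-2.3, 0.9, 5.8]
width: 0.24
gripper_force: 30.0
```

Call:
{"fn": "jog_arm", "kwargs": {
  "motion": [
    [[0,0,0.001,0,0,0,1],[0,0,0.002,0,0,0,1],[0,0,0.002,0,0,0,1],[0,0,0.002,0,0,0,1]]
  ]
}}

```text
clock: 9.98
position: [0.5197, -0.1976, 0.1004]
ee_rot: [2.337, 2.097, -0.0]
force: [-10.7, 1.4, 29.4]
width: 0.241
gripper_force: 30.0
```

```bash
python3 - <<'E'
from h import *
a=get_image("scene");s=observe();print(s["position"],s["force"],s["ft_torque"])
w=get_image("wrist")
c=cv2.resize(a[60:180,150:310],None,fx=3,fy=3,interpolation=cv2.INTER_CUBIC); w=w[120:384,100:400]
o=np.zeros((360,780,3),np.uint8);o[:,:480]=c;o[:264,480:]=w
cv2.imwrite("pics/s7.png",o[:,:,::-1])
E
```

```text
[ 0.51966382 -0.19762798  0.10039876] [-10.88170814   2.17591126  28.66010088] [ 0.63615639  2.39844426 -0.03044836]
```

View pics/s7.png

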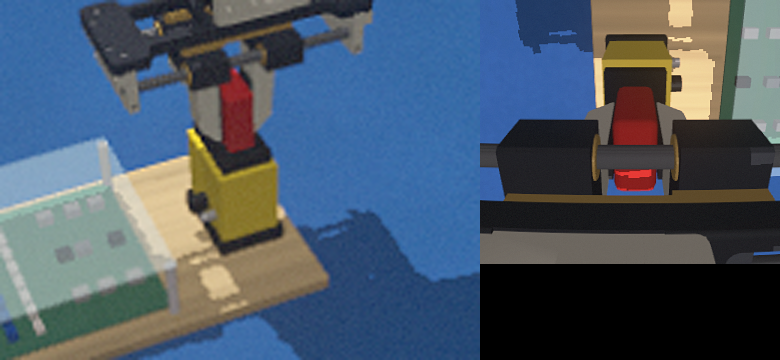

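The collar sits on the yellow rim at about (235,150), with TCP height 0.1004 as predicted and 29 N of firm contact. I'll ease the push, open and retreat straight up.

Call:
{"fn": "jog_arm", "kwargs": {
  "motion": [
    [[0,0,-0.001,0,0,0,1],[0,0,-0.002,0,0,0,1],[0,0,-0.002,0,0,0,1],[0,0,-0.002,0,0,0,-0.2],[0,0,-0.002,0,0,0,-0.2],[0,0,-0.002,0,0,0,-0.2],[0,0,-0.002,0,0,0,-0.2],[0,0,-0.002,0,0,0,-0.2],[0,0,-0.002,0,0,0,-0.2],[0,0,-0.002,0,0,0,-0.2]]
  ]
}}

```text
clock: 10.92
position: [0.5194, -0.1975, 0.0995]
ee_rot: [-2.338, -2.098, 0.0]
force: [-0.9, -0.4, -0.9]
width: 0.595
gripper_force: 0.0
```

Call:
{"fn": "jog_arm", "kwargs": {
  "motion": [
    [[0,0,0,0,0,0,-0.2],[0,0,-0.01,0,0,0,-0.2],[0,0,-0.03,0,0,0,-0.2],[0,0,-0.06,0,0,0,-0.2],[0,0,-0.09,0,0,0,-0.2],[0,0,-0.12,0,0,0,-0.2],[0,0,-0.15,0,0,0,-0.2],[0,0,-0.15,0,0,0,-0.2],[0,0,-0.15,0,0,0,-0.2]]
  ]
}}

```text
clock: 11.67
position: [0.5206, -0.1977, 0.2522]
ee_rot: [2.335, 2.096, 0.003]
force: [-0.7, 0.4, -0.6]
width: 0.603
gripper_force: 0.0
```

```bash
python3 - <<'E'
from h import *
a=get_image("scene");s=observe();print(s["position"],s["force"],s["width"],s["clock"])
cv2.imwrite("pics/s8.png",cv2.resize(a[80:320,100:400],None,fx=2,fy=2,interpolation=cv2.INTER_CUBIC)[:,:,::-1])
E
```

```text
[ 0.5195798  -0.19757956  0.25048708] [ 0.36745312 -0.47953839 -0.13370562] 0.5951889101432507 11.7167
```

View pics/s8.png

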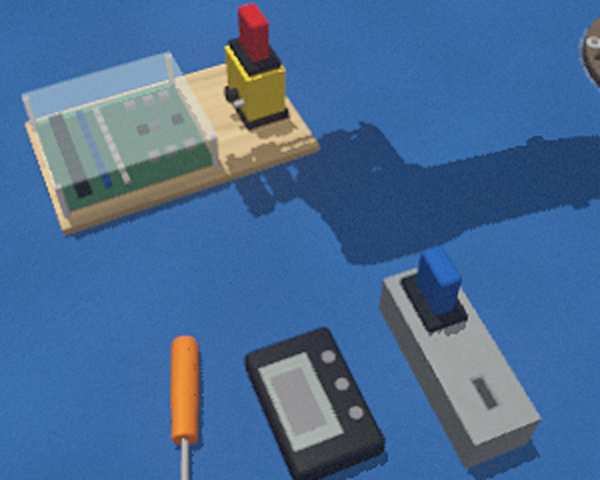

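The red key stands seated in the switch (collar at 257,52), the blue key is still parked (440,285), the meter looks unmoved, and the gripper is clear. Handing in.

```bash
python3 -c "from cell import *;print(sign_off())"
```

```text
the job is handed in; nothing more can be done
None
```

The job is handed in at about 11.7 s: the red key is fully home in the yellow switch with its collar on the rim, the blue key is still parked, the meter was left alone, and the gripper is clear.

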